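# Clamp the jamb block and hold the hinge leaf in line for its pin

## Task

Clamp the blue jamb block: push the black T-knob on its top fully down, then turn it clockwise (seen from above) to its stop. Then pick up the loose hinge leaf, which has a wooden rail to grip it by, and bring its barrel down into the gap between the two barrels on the front of the jamb block, so that the three holes lie on one straight line, ready for the pin. Finish while still holding the leaf still in the air there, carried by the gripper alone and not pressed against the jamb; leave the hinge pin, the wrench and the jar where they lie.

Things in the scene. Friction and masses are not known exactly. Their poses are not given: they have to be found in the camera images.
- jamb: The jamb block: a blue steel block fixed to the bench, 90 (x) x 110 (y) x 90 (z) mm with the 4 mm aluminium plate on its front (-x) face, which carries two barrels. Origin under its centre; x points from the barrels into the block, y along the barrels, z up.
- jamb_hole (a point): Centre of the gap between the jamb's two barrels, on the axis of their holes, 62 mm above the bench, 66 mm in front (-x) of the block's origin; axes as jamb (y = hole axis). Barrels: aluminium, along y, each 30 mm long, 32 mm outside diameter, 20 mm through hole; gap between them 44 mm (y -22 to +22). The plate behind is 25 mm away in +x; below and in front is open.
- knob_grip (a point): Grip point of the black T-knob on top of the jamb block, on its vertical axis, 71 mm in +x and (raised) 62.5 mm in +z from point jamb_hole. The knob is a bar 46 mm long (point x), 14 mm thick (point y), 30 mm high (from 15.5 to 45.5 mm above the block's top when raised; this point is 34.5 above it) on a 14 mm thick shank. The point turns with it. Pinch its 14 mm.
- knob_press (a joint): How far the knob is pushed down, m: 0 raised, 0.008 fully down (stop). About 5 N of friction plus slight damping; it stays where it is left. Starts at 0 to 0.0015.
- knob_turn (a joint): How far the knob is turned clockwise from above, rad: 0 (its bar then lies along the jamb's x) to 1.5 (stop). About 0.06 N m of friction; it stays where it is left. Starts at 0 to 0.35.
- leaf_grip (a point): Centre of the oak rail of the loose hinge leaf, 26 mm above the bench as it lies. Rail 80 (x) x 40 (y) x 36 (z) mm on an 8 mm thick, 36 mm wide aluminium plate that reaches forward (+x) to the barrel. Axes: x from rail to barrel, y along the hole axis, z up. Pinch it across its 40 mm. The leaf weighs 0.16 to 0.28 kg, centre of mass some 20 mm ahead (+x): grip firmly, 30 N or more.
- leaf_hole (a point): Centre of the loose leaf's barrel, on its hole axis: 65 mm ahead (+x) and 10 mm below point leaf_grip; same axes. The aluminium barrel is 36 mm long (y), 32 mm outside diameter, with a 20 mm through hole. It belongs at point jamb_hole, with the leaf's x pointing as the jamb's x.
- pin: Bystander: steel hinge pin, 8 mm thick and 100 mm long, with a square 14 mm head and a 14 mm square collar, lying between the jamb block and the leaf, nearer to the robot. Origin under its middle, x along it.
- wrench: Bystander: steel wrench 150 mm long lying on the bench between the jamb block and the leaf. Origin at its underside, x along it.
- jar: Bystander: amber glass jar, 60 mm in diameter, 100 mm high, with a black cap, beyond the wrench. Origin under its centre.
Mind the look-alikes: they are no part of the job. Of the things that look like the jamb, the middle-sized one is meant.

How it is judged:
On the way, in this order (a step that is already met when the one before it is completed fails the run):
1. the knob is pushed fully down (at least 6 of 8 mm) (value of joint knob_press above 0.006 m), for 0.1 s.
2. the knob, still down, is turned clockwise to its stop (at least 1.25 of 1.5 rad) (value of joint knob_press above 0.006 m and value of joint knob_turn above 1.25 rad), for 0.1 s.
3. the leaf is lifted off the bench in the gripper (by more than 40 mm) (height (world z) of leaf_grip above 0.066 m and contact force between the fingers and leaf above 1 N), for 0.2 s.
At the end, for the whole second after the job is handed in: The knob is still down (6 mm or more) and turned (1.25 rad or more); the leaf is held still between the fingers, the centre of its barrel within 6 mm of the centre of the gap and its hole axis within 0.12 rad of the jamb's, and it presses on the jamb with less than 3 N (all of step 2 and distance between leaf_hole and jamb_hole below 0.006 m and angle between the y axis of leaf_hole and the y axis of jamb_hole, either way round below 0.12 rad and contact force between the fingers and leaf above 2 N and contact force between leaf and jamb below 3 N and linear speed of leaf below 0.02 m/s); the arm keeps its last pose, push and grip.
It fails at once if the pin is moved by more than 20 mm (distance of pin from where it was at the start of the episode above 0.02 m).
It fails at once if the wrench is moved by more than 20 mm (distance of wrench from where it was at the start of the episode above 0.02 m).
It fails at once if the jar is moved by more than 20 mm (distance of jar from where it was at the start of the episode above 0.02 m).
It also fails if it takes over 61 s, if anything falls off the work surface, if the arm or the gripper's body presses on something with over 40 N, if the wrist force passes 120 N, or if a joint passes its speed limit or range.

## Robot

A 6-joint arm with a two-finger parallel gripper is mounted at the origin on the work surface. World frame = base frame: x ahead of the robot, y to its left, z up, the work surface at z = 0. Lengths are in m, angles in rad, forces in N, time in s.
With the tool pointing down it reaches from about 0.375 to 0.975 m from the base axis. Payload 3.8 kg.
Tool frame: the origin (TCP) lies on the centre line of the jaws, within the pads' length; the fingertips stand 25 mm ahead of it and the grasp point (between the pads) lies 6 mm ahead of it; z points along the fingers, y is the line along which they close (so a half turn about z gives the same grasp; the last joint's range is limited). The gripper opens to 85 mm and grips with 20 to 120 N. Pads are 22 mm wide; open, the fingers measure 114 mm over their backs; the gripper's body (76 mm by 85 mm) begins 54 mm behind the grasp point. The pads swing forward as they close: fully open they stand 13 mm farther back than shut.
Start: joints at [-1.2, 0.264, 1.604, -0, 1.274, -0.037], TCP at [0.268, -0.62, 0.256] pointing down, gripper open.
Joint ranges: [-2.63, 2.63], [-0.94, 2.18], [0.31, 2.57], [-1.31, 4.45], [0, 2.66], [-2.55, 2.55]. Speed limits (rad/s): [2.57, 2.57, 3.14, 3.14, 3.14, 3.14].

## Interface

Orientations are given as a rotation vector (axis times angle).
In Python, from workcell import bot gives the robot as it stands. The module is installed in compiled form; this text tells all that it offers.
- The arm moves only by the tool play_rows, never from a script. Its argument "commands" is a list that holds one entry, the list of rows, each a list of 7 numbers: the shift along the tool's x, y, z as a fraction of full scale, then the turn, a rotation vector about the tool's x, y, z as a fraction of full scale, then the closure, from -1 (fully open) to 1 (shut). A call has 1 to 8 rows; each row is the pose to reach, as a shift and turn from the pose commanded when the call began, along the tool's axes at that moment, turning the shorter way round; what a row does not reach only later rows make up. Full scale, the value 1, is 60 cm for a shift and 180 degrees for a turn. A row lasts 1/10 s, in which the tool goes at most 50 mm and 8.59 degrees, less where a joint would pass 70% of its speed; a pose out of reach is approached as far as the arm can. A call with a number of a shift or a turn outside -1 to 1 is refused whole. A call with a gripper value outside its range is refused whole. The fingers move at their own pace and stop on an object; "force" is the grip in N (left out, the last holds). Time passes only in rows, so rows that repeat a pose let the fingers close. It gives the time, the measured TCP pose, the force, the opening and the grip force at its end, in the units of the state.
- bot.read_state(): the state, without advancing time (a new reading comes with each control period).
- bot.read_camera(name): name is "scene" or "top" or "wrist"; returns the picture (384x512x3 uint8, blue, green, red); there is no depth.
- bot.camera_params(name): a dict with "fov_y" (degrees; the focal length in pixels is half the picture's height over the tangent of half this angle, whatever the lens; pixels are square), "cx", "cy" (the principal point, pixels), "D" ([k1, k2, p1, p2, k3] as OpenCV has them; the pictures are not rectified), "rvec" (rotation vector, rad) and "tvec" (3), from world to camera coordinates, as OpenCV has them. Camera axes: x right, y down, z forward; pixel columns grow to the right and rows downward; lengths in m; the calibration is good to about 2 mm. A picture is of the moment at which its call begins: read the wrist's pose just before it. camera_params takes no time and is no camera call; for the wrist camera it gives the pose at the moment of the call.
- bot.finish_job(): hands the job in; it is judged then, once.
The state is a dict: "time": time; "q": joint angles; "joint_vel": joint speeds; "joint_torque": joint torques, N m; "tool_pos": TCP position; "tcp_rot": TCP orientation; "wrist_force": force on the tool from outside, world axes, zero at the start; "torque": the same for the moment, N m; "width": opening from 0.0 (shut) to 1.0 (fully open); "grip_force": force on a finger pad.
Only numpy, scipy, OpenCV 4.12 (cv2) and the standard library are available. Lean on these libraries where they do the work, as an engineer would, in place of code of your own. Each camera call takes 0.05 s, during which the arm holds its last target. There are 200 camera calls.

## Working session

There is one attempt and no reset: what is moved stays moved. The work goes in short steps, Python scripts to look and compute and a tool call to move; the robot and the scene stay as the last step left them, time stands still between calls to the robot, and variables do not carry over. Pictures are saved under pics/ and viewed, at most 10 in all, crops included, and the job is handed in when it is done.

Besides the shell and the picture viewer there is one more tool, called after "Request:" as name(argument=value, ...) on one line, values as JSON. play_rows: Moves the arm, as the interface text tells. Its arguments: {"type":"object","properties":{"commands":{"type":"array"},"force":{"type":"number"}},"required":["commands"]}

```bash
mkdir -p pics; cat > h.py <<'E'
import numpy as np, cv2
from workcell import bot
from scipy.spatial.transform import Rotation as R
def cam(n):
    p=bot.camera_params(n); f=192/np.tan(np.radians(p["fov_y"])/2)
    K=np.array([[f,0,p["cx"]],[0,f,p["cy"]],[0,0,1]]); return K,np.array(p["D"],float),np.array(p["rvec"],float),np.array(p["tvec"],float)
def ray(c,uv):
    K,D,r,t=c; M=cv2.Rodrigues(r)[0]
    n=cv2.undistortPoints(np.array(uv,float).reshape(-1,1,2),K,D).reshape(-1,2)
    d=np.c_[n,np.ones(len(n))]@M; return -M.T@t.ravel(),d
def onz(c,uv,z):
    o,d=ray(c,uv); return o+d*((z-o[2])/d[:,2])[:,None]
def proj(c,P):
    K,D,r,t=c; return cv2.projectPoints(np.array(P,float).reshape(-1,1,3),r,t,K,D)[0].reshape(-1,2)
def shot(n,name):
    c=cam(n); im=np.array(bot.read_camera(n)); cv2.imwrite(f'pics/{name}.png',im); np.savez(f'pics/{name}.npz',im=im,K=c[0],D=c[1],r=c[2],t=c[3]); return im,c
def load(name):
    z=np.load(f'pics/{name}.npz'); return z['im'],(z['K'],z['D'],z['r'],z['t'])
E
python3 - <<'E'
from h import *
a,_=shot('scene','scene0'); b,_=shot('top','top0')
cv2.imwrite('pics/both.png',cv2.resize(np.vstack([a,b]),None,fx=.78,fy=.78))
s=bot.read_state(); print(s['tool_pos'],s['tcp_rot'],s['width'])
E
```

```text
[ 0.26747391 -0.61906584  0.2550674 ] [-3.07450054e+00 -6.35773026e-01  5.38259383e-04] 1.0004439638807625
```

View pics/scene0.png

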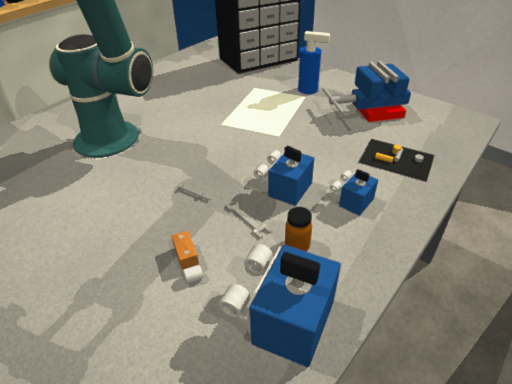

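View pics/top0.png

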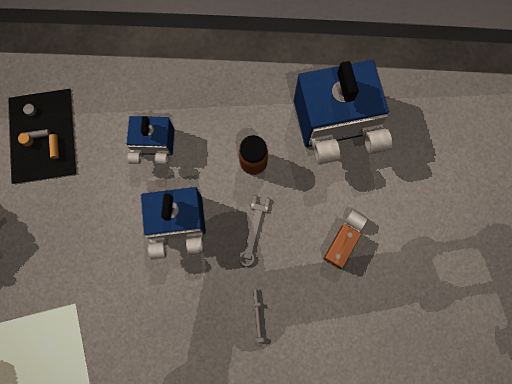

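The scene has three jamb look-alikes in the top view: small at (150,135), middle at (172,210) and large at (342,100). The middle one, at (172,210), fits the description. The leaf is at (345,240), with its barrel at (357,220). The pin is at (260,317), the wrench at (256,230) and the jar at (253,153). I'll confirm with an enlarged crop and rough sizes.

```bash
python3 - <<'E'
from h import *
im,c=load('top0')
hsv=cv2.cvtColor(im,cv2.COLOR_BGR2HSV)
m=cv2.inRange(hsv,(105,120,40),(125,255,255))
for k in cv2.findContours(m,0,2)[0]:
    if cv2.contourArea(k)>300:
        P=onz(c,k.reshape(-1,2),.09)[:,:2].astype(np.float32); r=cv2.minAreaRect(P)
        print('blue',cv2.boundingRect(k),np.round(r[0],4),np.round(r[1],4),r[2])
m=cv2.inRange(hsv,(3,120,80),(14,255,255))
for k in cv2.findContours(m,0,2)[0]:
    if cv2.contourArea(k)>150:
        P=onz(c,k.reshape(-1,2),.044)[:,:2].astype(np.float32); r=cv2.minAreaRect(P)
        print('or',cv2.boundingRect(k),np.round(r[0],4),np.round(r[1],4),r[2])
print('barrel',onz(c,[[357,220]],.032)); print('knob',onz(c,[[167,207]],.13))
print('jambbarrels',onz(c,[[156,247],[194,243]],.078)); print('camera',ray(c,[[0,0]])[0])
print('pin,wrench,jar',onz(c,[[257,292],[263,340],[262,203],[247,259]],.01), onz(c,[[253,149]],.1))
a=cv2.resize(im[165:285,110:250],None,fx=4,fy=4,interpolation=2); b=cv2.resize(im[185:305,290:410],None,fx=4,fy=4,interpolation=2)
cv2.imwrite('pics/crop1.png',cv2.resize(np.hstack([a,b]),None,fx=.76,fy=.76))
E
```

```text
blue (141, 187, 60, 48) [0.6298 0.1621] [0.0804 0.1075] 9.915334701538086
blue (127, 116, 42, 30) [0.7892 0.2211] [0.0592 0.0802] 0.6907272338867188
blue (294, 60, 94, 86) [ 0.8697 -0.1613] [0.1526 0.1822] 14.784157752990723
or (323, 224, 38, 44) [ 0.5821 -0.1762] [0.0417 0.0822] 61.60005569458008
barrel [[ 0.63683224 -0.20855706  0.032     ]]
knob [[0.6289669  0.16077091 0.13      ]]
jambbarrels [[0.55949094 0.18596473 0.078     ]
 [0.57052194 0.11372335 0.078     ]]
camera [ 0.48208796 -0.01094641  0.96390497]
pin,wrench,jar [[ 0.48414349 -0.01109077  0.01      ]
 [ 0.39122232 -0.02720569  0.01      ]
 [ 0.66769146 -0.01329536  0.01      ]
 [ 0.54951182  0.01238108  0.01      ]] [[0.75662214 0.00908746 0.1       ]]
```

View pics/crop1.png

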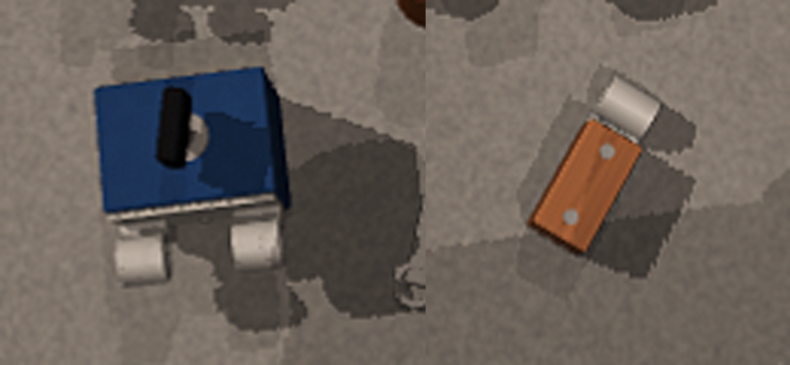

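The crop shows the middle blue block with its black T-knob at about (174,127), two barrels at (142,258) and (257,245), and the leaf with its orange rail at (587,185). Its width of about 108 mm confirms it is the 110 mm jamb. Next I'll work out the move to look at it from near.

```bash
cat >> h.py <<'E'
def down(yaw): # tool z down, tool x at yaw in world
    x=np.array([np.cos(yaw),np.sin(yaw),0]); z=np.array([0,0,-1.]); return R.from_matrix(np.c_[x,np.cross(z,x),z])
def delta(p,rot,p0=None,r0=None):
    s=bot.read_state(); p0=np.array(s['tool_pos']) if p0 is None else p0; r0=R.from_rotvec(s['tcp_rot']) if r0 is None else r0
    d=r0.inv().apply(np.array(p)-p0); w=(r0.inv()*rot).as_rotvec()
    print('row',np.round(d/.6,4).tolist(),np.round(w/np.pi,4).tolist(),'mm',np.linalg.norm(d)*1e3,'deg',np.degrees(np.linalg.norm(w)))
def yaw():
    m=R.from_rotvec(bot.read_state()['tcp_rot']).as_matrix(); return np.arctan2(m[1,0],m[0,0])
E
python3 - <<'E'
from h import *
s=bot.read_state(); r0=R.from_rotvec(s['tcp_rot']); print(r0.as_matrix().round(3),yaw())
K,D,r,t=cam('wrist'); M=cv2.Rodrigues(r)[0]; o=-M.T@t.ravel()
print('cam in tool',r0.inv().apply(o-s['tool_pos']),'axis in tool',(r0.inv().as_matrix()@M.T).round(3),'f',K[0,0])
delta([.57,.15,.26],down(.16)); delta([.57,.15,.26],down(.16+np.pi))
E
```

```text
[[ 0.918  0.397 -0.001]
 [ 0.397 -0.918  0.002]
 [ 0.    -0.002 -1.   ]] 0.40782968389859486
cam in tool [ 0.07663308 -0.00218293 -0.11752051] axis in tool [[-0.    -0.955 -0.297]
 [ 1.    -0.001  0.002]
 [-0.002 -0.297  0.955]] f 265.4475943166769
row [0.9712, -0.9767, -0.0061] [-0.0007, 0.0001, 0.0789] mm 826.4433653862344 deg 14.200093901450382
row [0.9712, -0.9767, -0.0061] [-0.0001, -0.001, -0.9211] mm 826.4433653862344 deg 165.8004080972102
```

```bash
python3 - <<'E'
from h import *
delta([.58,.155,.30],down(.16+np.pi))
E
```

```text
row [0.9898, -0.9779, -0.0728] [-0.0001, -0.001, -0.9211] mm 835.9841051434662 deg 165.8004080972102
```

Request:
play_rows(commands=[[[0.99,-0.978,-0.073,0,0,-0.92,-1],[0.99,-0.978,-0.073,0,0,-0.92,-1],[0.99,-0.978,-0.073,0,0,-0.92,-1],[0.99,-0.978,-0.073,0,0,-0.92,-1],[0.99,-0.978,-0.073,0,0,-0.92,-1],[0.99,-0.978,-0.073,0,0,-0.92,-1],[0.99,-0.978,-0.073,0,0,-0.92,-1],[0.99,-0.978,-0.073,0,0,-0.92,-1]]])

```text
time: 0.9
tool_pos: [0.4173, -0.2472, 0.277]
tcp_rot: [-2.173, -2.268, -0.0]
wrist_force: [0.4, -0.1, -0.1]
width: 0.997
grip_force: 0.0
```

```bash
python3 - <<'E'
from h import *
print(bot.read_state()['tool_pos'],bot.read_state()['q'])
delta([.58,.155,.30],down(.16+np.pi))
E
```

```text
[ 0.41727358 -0.24716982  0.27698501] [-5.86215310e-01 -1.14454937e-01  1.97067526e+00  1.23973164e-04
  1.28562807e+00 -6.28976927e-01]
row [0.6581, 0.2996, -0.0382] [0.0, -0.0001, -0.5373] mm 434.45384447047513 deg 96.71926469515266
```

Request:
play_rows(commands=[[[0.658,0.3,-0.038,0,0,-0.537,-1],[0.658,0.3,-0.038,0,0,-0.537,-1],[0.658,0.3,-0.038,0,0,-0.537,-1],[0.658,0.3,-0.038,0,0,-0.537,-1],[0.658,0.3,-0.038,0,0,-0.537,-1],[0.658,0.3,-0.038,0,0,-0.537,-1],[0.658,0.3,-0.038,0,0,-0.537,-1],[0.658,0.3,-0.038,0,0,-0.537,-1]]])

```text
time: 1.7
tool_pos: [0.5695, 0.1222, 0.2979]
tcp_rot: [-0.512, -3.099, 0.001]
wrist_force: [-0.0, -1.1, -0.3]
width: 1.004
grip_force: 0.0
```

```bash
python3 - <<'E'
from h import *
delta([.58,.155,.30],down(.16+np.pi))
E
```

```text
row [0.0009, 0.0574, -0.0036] [-0.0001, -0.0002, -0.1551] mm 34.52035407617353 deg 27.913160695711703
```

Request:
play_rows(commands=[[[0.001,0.057,-0.004,0,0,-0.155,-1],[0.001,0.057,-0.004,0,0,-0.155,-1],[0.001,0.057,-0.004,0,0,-0.155,-1],[0.001,0.057,-0.004,0,0,-0.155,-1],[0.001,0.057,-0.004,0,0,-0.155,-1]]])

```text
time: 2.2
tool_pos: [0.5797, 0.1528, 0.2999]
tcp_rot: [0.241, -3.131, 0.0]
wrist_force: [-0.7, 0.1, 0.6]
width: 0.999
grip_force: 0.0
```

```bash
python3 - <<'E'
from h import *
im,c=shot('wrist','w1'); s=bot.read_state(); print(s['tool_pos'],yaw(),s['q'])
E
```

```text
[0.5797278  0.15266456 0.30006205] -2.9892608371450717 [ 2.15935055e-01  9.84119944e-02  1.71714240e+00  1.97167796e-05
  1.32702011e+00 -1.50719788e+00]
```

View pics/w1.png

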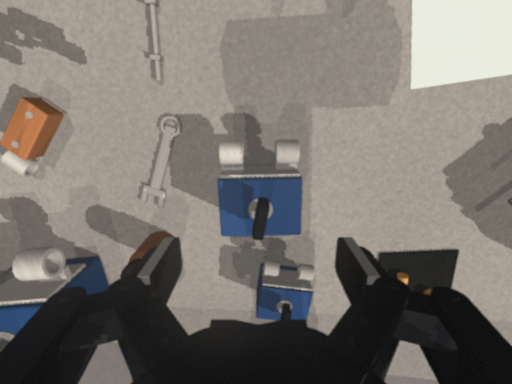

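The wrist view shows the jamb with barrels at (232,152) and (288,152), its top face spanning (219-301, 178-236), and the knob at (261,215). Now measure it from this view.

```bash
cat > jm.py <<'E'
from h import *
def meas(name,box,kz):
    im,c=load(name); x0,y0,x1,y1=box
    hsv=cv2.cvtColor(im,cv2.COLOR_BGR2HSV); roi=np.zeros(im.shape[:2],np.uint8); roi[y0:y1,x0:x1]=255
    bl=cv2.inRange(hsv,(105,120,40),(125,255,255))&roi
    k=max(cv2.findContours(bl,0,2)[0],key=cv2.contourArea)
    hull=cv2.convexHull(k).reshape(-1,2)
    P=onz(c,hull,.09)[:,:2].astype(np.float32); r=cv2.minAreaRect(P); print('top',np.round(r[0],4),np.round(r[1],4),r[2])
    print('top corners\n',cv2.boxPoints(r).round(4))
    g=cv2.inRange(hsv,(0,0,120),(180,60,255))&roi
    for q in sorted(cv2.findContours(g,0,2)[0],key=cv2.contourArea)[-4:]:
        print('gray',cv2.contourArea(q),cv2.boundingRect(q), onz(c,[cv2.minAreaRect(q)[0]],.074)[0].round(4))
    kn=cv2.inRange(hsv,(0,0,0),(180,255,45))&roi
    q=max(cv2.findContours(kn,0,2)[0],key=cv2.contourArea); r=cv2.minAreaRect(q)
    b=onz(c,cv2.boxPoints(r),kz); rr=cv2.minAreaRect(b[:,:2].astype(np.float32)); print('knob',cv2.boundingRect(q),r,np.round(rr[0],4),np.round(rr[1],4),rr[2])
E
python3 - <<'E'
from jm import *
meas('w1',(205,130,312,242),.13)
im,c=load('w1'); cv2.imwrite('pics/c2.png',cv2.resize(im[125:245,200:320],None,fx=5,fy=5,interpolation=2))
E
```

```text
top [0.6266 0.18  ] [0.0782 0.0741] 11.351274490356445
top corners
 [[0.581  0.2087]
 [0.5956 0.136 ]
 [0.6723 0.1514]
 [0.6577 0.224 ]]
gray 13.5 (251, 211, 4, 7) [0.6467 0.1568 0.074 ]
gray 21.5 (268, 204, 5, 13) [0.6373 0.1808 0.074 ]
gray 638.5 (205, 192, 28, 50) [0.6578 0.1102 0.074 ]
gray 3420.5 (205, 130, 107, 112) [0.6045 0.158  0.074 ]
knob (253, 198, 15, 41) ((259.9959716796875, 218.27200317382812), (10.82257080078125, 40.606998443603516), 10.30484676361084) [0.6281 0.1642] [0.0131 0.0519] 89.03662109375
```

View pics/c2.png

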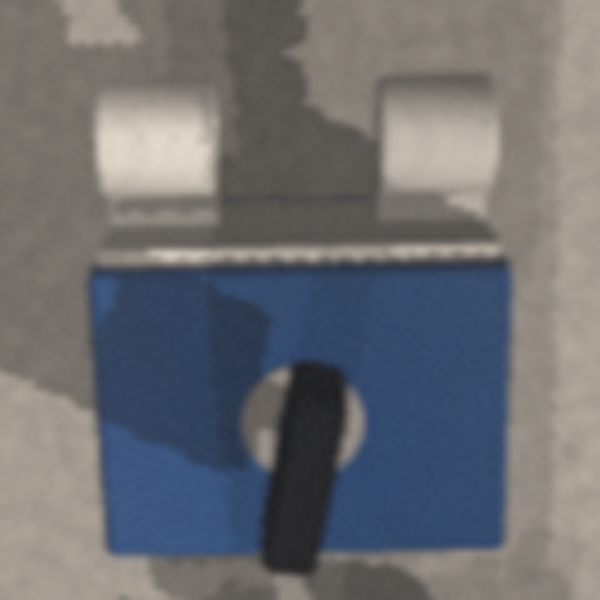

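```bash
python3 - <<'E'
from h import *
im,c=load('w1'); px=lambda a:np.array(a,float)/5+[200-.4,125-.4]
C=onz(c,px([[92,267],[508,263],[503,548],[108,553]]),.09)[:,:2]; print(C.round(4))
f=C[1]-C[0]; r=C[2]-C[3]; b=C[3]-C[0]
print('yaw',np.degrees([np.arctan2(-f[0],f[1]),np.arctan2(-r[0],r[1]),np.arctan2(b[1],b[0]),np.arctan2(*(C[2]-C[1])[::-1])]),'len',np.linalg.norm(f),np.linalg.norm(r),np.linalg.norm(b))
ctr=C.mean(0); yw=np.arctan2(-(f+r)[0],(f+r)[1]); print('ctr',ctr,yw)
X=np.array([np.cos(yw),np.sin(yw)]);Y=np.array([-X[1],X[0]])
print('along X of front/rear edge rel ctr',((C-ctr)@X).round(4))
o,d=ray(c,px([[157,88],[440,75],[157,192],[440,192]]))
# front tangent: in plane (X,z) find axis position s with distance 16mm to ray at z=.062
for oo,dd in zip([o]*2,d[:2]):
    v=np.array([dd[:2]@X,dd[2]]); q=np.array([(oo[:2]-ctr)@X,oo[2]])
    s=q[0]+v[0]*(.062-q[1])/v[1]; print('hole x rel ctr',s+.016*np.linalg.norm(v)/abs(v[1]))
I=onz(c,px([[217,140],[380,135],[97,140],[498,135]]),.066)[:,:2]; print('barrel ends Y rel ctr',((I-ctr)@Y).round(4))
K=onz(c,px([[290,571]]),.1348)[0,:2]; Dk=onz(c,px([[303,420]]),.09)[0,:2]
print('knob rear',(K-ctr)@X,(K-ctr)@Y,'disc',(Dk-ctr)@X,(Dk-ctr)@Y,Dk)
E
```

```text
[[0.5978 0.1054]
 [0.5805 0.21  ]
 [0.6595 0.2248]
 [0.6776 0.1184]]
yaw [ 9.37936705  9.6402692   9.28820335 10.59152486] len 0.10608470700928042 0.10791432895839197 0.08082944852635524
ctr [0.6288567  0.16466791] 0.1659971034770324
along X of front/rear edge rel ctr [-0.0404 -0.0402  0.0402  0.0404]
hole x rel ctr -0.06588725637584308
hole x rel ctr -0.06838290013119053
barrel ends Y rel ctr [-0.0219  0.0214 -0.0539  0.0527]
knob rear 0.02278223781965956 -0.0034779284747124624 disc 0.0020669231732867595 6.477598852192929e-05 [0.6308845  0.16507332]
```

```bash
python3 - <<'E'
from h import *
delta([.631,.165,.1305],down(np.pi))
E
```

```text
row [-0.0879, 0.0074, 0.2825] [-0.0, -0.0003, 0.0485] mm 177.57333600162187 deg 8.728152399632862
```

Request:
play_rows(commands=[[[-0.088,0.0075,0.1,0,0,0.0485,-1],[-0.088,0.0075,0.18,0,0,0.0485,-1],[-0.088,0.0075,0.24,0,0,0.0485,-1],[-0.088,0.0075,0.2825,0,0,0.0485,-1],[-0.088,0.0075,0.2825,0,0,0.0485,0.3],[-0.088,0.0075,0.2825,0,0,0.0485,1],[-0.088,0.0075,0.2825,0,0,0.0485,1],[-0.088,0.0075,0.2825,0,0,0.0485,1]]], force=50)

```text
time: 3.05
tool_pos: [0.6336, 0.1655, 0.1348]
tcp_rot: [-0.001, 3.136, 0.002]
wrist_force: [-0.1, -0.2, 0.3]
width: 0.334
grip_force: 0.0
```

Request:
play_rows(commands=[[[0,0,0,0,0,0,1],[0,0,0,0,0,0,1],[0,0,0,0,0,0,1]]])

```text
time: 3.35
tool_pos: [0.6334, 0.1638, 0.1342]
tcp_rot: [-0.001, 3.137, -0.003]
wrist_force: [-0.7, -5.1, 3.7]
width: 0.152
grip_force: 52.5
```

Request:
play_rows(commands=[[[0,0,0.004,0,0,0,1],[0,0,0.008,0,0,0,1],[0,0,0.012,0,0,0,1],[0,0,0.015,0,0,0,1],[0,0,0.015,0,0,0,1],[0,0,0.015,0,0,0,1]]])

```text
time: 3.95
tool_pos: [0.6335, 0.1638, 0.127]
tcp_rot: [-0.001, 3.137, -0.002]
wrist_force: [-3.9, -6.2, 12.0]
width: 0.156
grip_force: 53.8
```

Request:
play_rows(commands=[[[0,0,0.003,0,0,0,1],[0,0,0.005,0,0,0,1],[0,0,0.005,0,0,0,1]]])

```text
time: 4.25
tool_pos: [0.6336, 0.1638, 0.1268]
tcp_rot: [-0.001, 3.136, -0.002]
wrist_force: [-9.6, -8.1, 25.9]
width: 0.149
grip_force: 55.6
```

Request:
play_rows(commands=[[[0,0,-0.003,0,0,0.045,1],[0,-0.001,-0.003,0,0,0.09,1],[0,-0.001,-0.003,0,0,0.135,1],[0.001,-0.002,-0.003,0,0,0.18,1],[0.001,-0.002,-0.003,0,0,0.225,1],[0.001,-0.002,-0.003,0,0,0.27,1],[0.001,-0.002,-0.003,0,0,0.315,1],[0.0015,-0.0025,-0.003,0,0,0.36,1]]])

```text
time: 5.05
tool_pos: [0.6324, 0.1616, 0.127]
tcp_rot: [1.686, 2.644, 0.0]
wrist_force: [-6.7, -8.4, 17.7]
width: 0.153
grip_force: 54.6
```

```bash
python3 - <<'E'
from h import *
s=bot.read_state(); print(s['tool_pos'],yaw(),s['wrist_force'],s['torque'],s['q'],s['grip_force'])
E
```

```text
[0.63242523 0.16158856 0.12695999] 2.0062870817303713 [-6.66514938 -8.35348    17.68522338] [-1.45262373  1.12351405  0.05380517] [ 0.21392265  0.32444943  1.77632881 -0.004519    1.03686416 -0.21928297] 54.63677644729614
```

Request:
play_rows(commands=[[[0,0,0,0,0,0.035,1],[0,0,0,0,0,0.06,1],[0,0,0,0,0,0.075,1],[0,0,0,0,0,0.075,1]]])

```text
time: 5.45
tool_pos: [0.632, 0.1614, 0.127]
tcp_rot: [1.977, 2.434, -0.001]
wrist_force: [-7.8, -9.7, 19.2]
width: 0.155
grip_force: 55.3
```

```bash
python3 - <<'E'
from h import *
s=bot.read_state(); print(s['tool_pos'],yaw(),s['wrist_force'],s['torque'],s['grip_force'])
E
```

```text
[0.63204067 0.161395   0.12696745] 1.7772461625210325 [-7.77914697 -9.73517033 19.2485222 ] [-1.60293497  1.31994814  0.66382159] 55.274072885513306
```

Request:
play_rows(commands=[[[0,0,-0.002,0,0,-0.01,-1],[0,0,-0.002,0,0,-0.01,-1],[0,0,-0.002,0,0,-0.01,-1],[0,0,-0.002,0,0,-0.01,-1],[0,0,-0.06,0,0,-0.01,-1],[0,0,-0.14,0,0,-0.01,-1],[0,0,-0.22,0,0,-0.01,-1],[0,0,-0.22,0,0,-0.01,-1]]])

```text
time: 6.25
tool_pos: [0.6352, 0.1648, 0.2625]
tcp_rot: [1.938, 2.46, 0.019]
wrist_force: [0.2, -0.4, 0.1]
width: 1.002
grip_force: 0.0
```

```bash
python3 - <<'E'
from h import *
s=bot.read_state(); print(s['tool_pos'],yaw(),s['width'],s['wrist_force'])
im,c=shot('top','top1')
delta([.56,-.16,.26],down(np.pi-.53))
hsv=cv2.cvtColor(im,cv2.COLOR_BGR2HSV)
E
```

```text
[0.63516194 0.16483584 0.26250796] 1.8070959843490968 1.0015542475598325 [ 0.23215448 -0.43078235  0.08322102]
row [-0.497, -0.2457, -0.0047] [0.003, 0.0013, -0.2561] mm 332.6532142592541 deg 46.095808105352404
```

Request:
play_rows(commands=[[[-0.497,-0.246,-0.005,0,0,-0.256,-1],[-0.497,-0.246,-0.005,0,0,-0.256,-1],[-0.497,-0.246,-0.005,0,0,-0.256,-1],[-0.497,-0.246,-0.005,0,0,-0.256,-1],[-0.497,-0.246,-0.005,0,0,-0.256,-1],[-0.497,-0.246,-0.005,0,0,-0.256,-1],[-0.497,-0.246,-0.005,0,0,-0.256,-1],[-0.497,-0.246,-0.005,0,0,-0.256,-1]]])

```text
time: 7.1
tool_pos: [0.5548, -0.1653, 0.2539]
tcp_rot: [-0.831, -3.027, 0.003]
wrist_force: [-0.5, -0.0, 1.0]
width: 1.002
grip_force: 0.0
```

Request:
play_rows(commands=[[[0,0,0,0,0,0,-1],[0,0,0,0,0,0,-1]]])

```text
time: 7.3
tool_pos: [0.5566, -0.1599, 0.2546]
tcp_rot: [-0.822, -3.03, -0.001]
wrist_force: [-0.4, 0.1, 0.4]
width: 1.0
grip_force: 0.0
```

```bash
python3 - <<'E'
from h import *
s=bot.read_state(); print(s['tool_pos'],yaw())
im,c=shot('wrist','w2'); t,_=load('top1')
a=cv2.resize(t[165:285,110:250],(448,384),interpolation=2)
cv2.imwrite('pics/v3.png',np.hstack([cv2.resize(im,(512,384)),a])[:,:960] if 0 else cv2.resize(np.hstack([im,a]),None,fx=.83,fy=.83))
E
```

```text
[ 0.55660411 -0.15988734  0.25463192] 2.6117153305655716
```

View pics/v3.png

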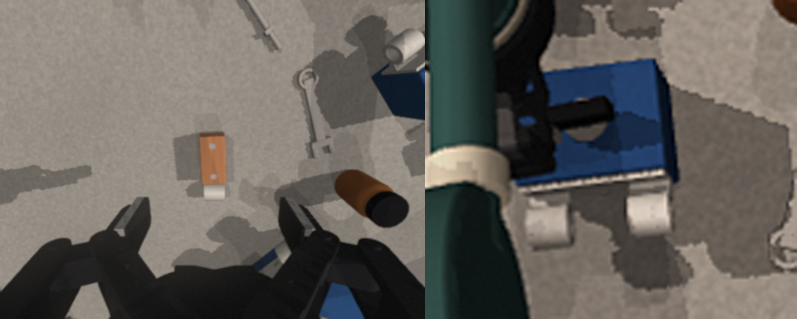

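The knob bar now lies across the block, so it has turned. The leaf rail is at about (213,158) in the wrist view, with its barrel at (214,192). Next, measure the leaf.

```bash
python3 - <<'E'
from h import *
im,c=load('w2'); hsv=cv2.cvtColor(im,cv2.COLOR_BGR2HSV)
m=cv2.inRange(hsv,(3,110,110),(16,255,255)); m[:,330:]=0
k=max(cv2.findContours(m,0,2)[0],key=cv2.contourArea); print(cv2.boundingRect(k),cv2.minAreaRect(k))
P=onz(c,k.reshape(-1,2),.044)[:,:2].astype(np.float32); r=cv2.minAreaRect(P); print(r); print(cv2.boxPoints(r))
g=cv2.inRange(hsv,(0,0,150),(180,50,255)); g[:210]=0; g[245:]=0; g[:,:238]=0; g[:,278:]=0
k=max(cv2.findContours(g,0,2)[0],key=cv2.contourArea); r=cv2.minAreaRect(k); print(r); print(onz(c,[r[0]],.028)); Q=onz(c,cv2.boxPoints(r),.022)[:,:2]; print(Q)
E
```

```text
(240, 163, 32, 59) ((255.9800262451172, 192.5008087158203), (57.9136962890625, 30.2957763671875), 87.70938873291016)
((0.5823471546173096, -0.17619508504867554), (0.03882122412323952, 0.079220712184906), 61.93550491333008)
[[ 0.5382622  -0.17468809]
 [ 0.60816807 -0.21195866]
 [ 0.6264321  -0.17770208]
 [ 0.55652624 -0.14043151]]
((257.5, 234.0), (20.0, 39.0), 90.0)
[[ 0.64049383 -0.20842192  0.028     ]]
[[ 0.6151485  -0.22615703]
 [ 0.64356902 -0.17765086]
 [ 0.67178072 -0.1933858 ]
 [ 0.64263938 -0.2431286 ]]
```

```bash
python3 - <<'E'
from h import *
delta([.5894,-.18,.095],down(np.pi-.490))
E
```

```text
row [-0.0644, -0.002, 0.2665] [0.0, -0.0005, -0.0124] mm 164.48923447077271 deg 2.2385095937964268
```

Request:
play_rows(commands=[[[-0.064,-0.002,0.08,0,0,-0.012,-1],[-0.064,-0.002,0.16,0,0,-0.012,-1],[-0.064,-0.002,0.23,0,0,-0.012,-1],[-0.064,-0.002,0.266,0,0,-0.012,-1],[-0.064,-0.002,0.266,0,0,-0.012,-1],[-0.064,-0.002,0.266,0,0,-0.012,-1]]])

```text
time: 7.95
tool_pos: [0.59, -0.1801, 0.0963]
tcp_rot: [-0.763, -3.047, -0.0]
wrist_force: [-0.0, -0.2, 0.2]
width: 1.0
grip_force: 0.0
```

```bash
python3 - <<'E'
from h import *
s=bot.read_state(); print(s['tool_pos'],yaw())
delta([.5894,-.18,.032],down(np.pi-.490))
E
```

```text
[ 0.58995743 -0.18009103  0.09634372] 2.6509211826700443
row [0.0008, -0.0003, 0.1072] [0.0, -0.0002, -0.0002] mm 64.34620378719978 deg 0.050828541460234106
```

Request:
play_rows(commands=[[[0.001,0,0.05,0,0,0,-1],[0.001,0,0.09,0,0,0,-1],[0.001,0,0.107,0,0,0,-1],[0.001,0,0.107,0,0,0,-1],[0.001,0,0.107,0,0,0,1],[0.001,0,0.107,0,0,0,1],[0.001,0,0.107,0,0,0,1],[0.001,0,0.107,0,0,0,1]]], force=70)

```text
time: 8.75
tool_pos: [0.5903, -0.1815, 0.0339]
tcp_rot: [0.765, 3.044, -0.0]
wrist_force: [-0.9, 0.6, 3.1]
width: 0.463
grip_force: 71.7
```

Request:
play_rows(commands=[[[0,0,0,0,0,0,1],[0,0,0,0,0,0,1]]])

```text
time: 8.95
tool_pos: [0.5904, -0.1816, 0.0339]
tcp_rot: [0.765, 3.044, -0.0]
wrist_force: [-0.7, -0.2, 6.0]
width: 0.458
grip_force: 71.7
```

```bash
python3 - <<'E'
from h import *
s=bot.read_state(); print(s['tool_pos'],yaw(),s['wrist_force'],s['width'],s['grip_force'])
E
```

```text
[ 0.59036186 -0.18155159  0.03392066] 2.649035606244417 [-0.71314362 -0.2000399   5.96437323] 0.4577299734606738 71.71848893165588
```

Request:
play_rows(commands=[[[0,0,-0.02,0,0,0,1],[0,0,-0.06,0,0,0,1],[0,0,-0.12,0,0,0,1],[0,0,-0.18,0,0,0,1],[0,0,-0.24,0,0,0,1],[0,0,-0.25,0,0,0,1],[0,0,-0.25,0,0,0,1]]])

```text
time: 9.65
tool_pos: [0.5897, -0.1813, 0.184]
tcp_rot: [0.765, 3.044, -0.0]
wrist_force: [-0.8, -0.4, -2.3]
width: 0.461
grip_force: 70.9
```

```bash
python3 - <<'E'
from h import *
s=bot.read_state(); print(s['tool_pos'],yaw(),s['wrist_force'],s['width'],s['torque'])
delta([.5068,.1443,.18],down(np.pi+.166))
E
```

```text
[ 0.58974253 -0.18129257  0.18399278] 2.6491365108526357 [-0.81468012 -0.39265639 -2.29448215] 0.4607827194800062 [ 0.00427393  0.03445844 -0.00123711]
row [0.3784, 0.4128, 0.0056] [-0.0002, 0.0011, -0.2096] mm 336.01477650380394 deg 37.72716753272694
```

Request:
play_rows(commands=[[[0.047,0.052,0.001,0,0,-0.026,1],[0.095,0.103,0.001,0,0,-0.052,1],[0.142,0.155,0.002,0,0,-0.079,1],[0.19,0.207,0.002,0,0,-0.105,1],[0.237,0.258,0.003,0,0,-0.131,1],[0.284,0.31,0.004,0,0,-0.157,1],[0.332,0.361,0.005,0,0,-0.183,1],[0.378,0.413,0.006,0,0,-0.21,1]]])

```text
time: 10.45
tool_pos: [0.5034, 0.1455, 0.1755]
tcp_rot: [0.267, -3.125, 0.001]
wrist_force: [0.2, 0.1, -2.3]
width: 0.455
grip_force: 71.1
```

Request:
play_rows(commands=[[[0,0,0,0,0,0,1],[0,0,0,0,0,0,1],[0,0,0,0,0,0,1]]])

```text
time: 10.75
tool_pos: [0.5053, 0.1437, 0.1768]
tcp_rot: [0.261, -3.128, 0.002]
wrist_force: [0.4, -0.6, -2.4]
width: 0.458
grip_force: 71.5
```

```bash
python3 - <<'E'
from h import *
s=bot.read_state(); print(s['tool_pos'],yaw(),s['wrist_force'],s['width'])
im,c=shot('wrist','w4'); a,_=shot('scene','s4'); shot('top','t4')
cv2.imwrite('pics/v4.png',cv2.resize(np.hstack([im[150:384,130:400],cv2.resize(a[130:220,225:335],(286,234),interpolation=2)]),None,fx=1.43,fy=1.43,interpolation=2))
E
```

```text
[0.50533382 0.14367516 0.17684467] -2.9749249751818914 [ 0.43720209 -0.64900309 -2.37917151] 0.45786098175031414
```

View pics/v4.png

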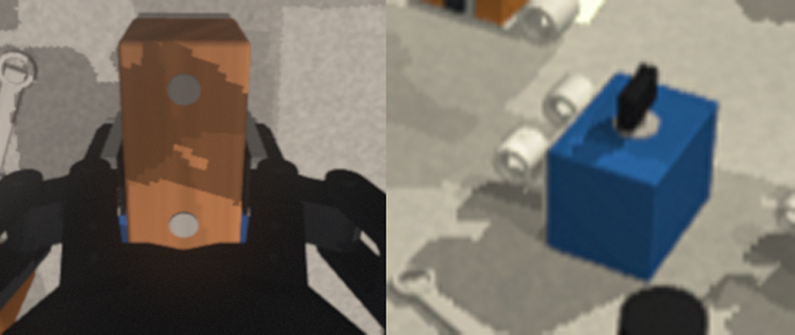

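The rail sits squarely in the fingers (rear top edge at crop y≈40), and the leaf barrel hangs above the jamb. Next, compute the leaf pose from the rail edges and cross-check it in the scene and top views.

```bash
python3 - <<'E'
from h import *
im,c=load('w4'); s=bot.read_state(); r0=R.from_rotvec(s['tcp_rot']); p=np.array(s['tool_pos'])
px=lambda a:np.array(a,float)/1.43+[130-.2,150-.2]
for z in (.0079,):
    P=onz(c,px([[121,41],[249,41],[122,90],[248,90],[128,238],[241,238],[184,90],[184,225]]),p[2]-z+.018); print((r0.inv().apply(P-p)*1e3).round(1))
ctr=np.array([.62886,.16467]);X=np.array([np.cos(.166),np.sin(.166)]); Y=np.array([-X[1],X[0]])
lh=p+r0.apply([-.0553,0,.0179]); h=np.r_[ctr-.0685*X,.062]; print('leafhole',lh,'jambhole',h)
for n in('s4','t4'):
    a,cc=load(n); g=lambda q,y,x=0,z=0: np.r_[q[:2]+y*Y+x*X,q[2]+z]
    pts=[g(lh,-.018),g(lh,.018),g(h,-.052),g(h,.022),g(h,-.022),g(h,.052)]
    u=proj(cc,pts); print(n,u.round(1).tolist())
    x0,y0=((u.min(0)+u.max(0))/2-[50,45]).astype(int); x0=max(x0,0);y0=max(y0,0); f=4
    b=cv2.resize(a[y0:y0+90,x0:x0+100],None,fx=f,fy=f,interpolation=2)
    for q in u: cv2.circle(b,tuple(int(round(v)) for v in ((q-[x0,y0]+.5)*f)),2,(0,0,255),-1)
    # outer circle outlines of the end faces
    for q,e in((lh,-.018),(h,-.052),(h,.022)):
        for rad in(.016,.010):
            w=proj(cc,[g(q,e,rad*np.cos(t),rad*np.sin(t)) for t in np.linspace(0,6.28,40)]); cv2.polylines(b,[((w-[x0,y0]+.5)*f).round().astype(np.int32)],True,(0,255,0),1)
    cv2.imwrite(f'pics/o_{n}.png',b); print(x0,y0)
cv2.imwrite('pics/v5.png',np.hstack([cv2.imread('pics/o_s4.png'),cv2.imread('pics/o_t4.png')]))
E
```

```text
[[ 48.5 -15.7 -10. ]
 [ 48.6  21.5 -10.1]
 [ 33.2 -16.1 -10.1]
 [ 33.3  22.  -10.1]
 [-22.  -16.7 -10.1]
 [-21.9  22.5 -10.1]
 [ 33.3   2.7 -10.1]
 [-16.4   2.7 -10.1]]
leafhole [0.5608133  0.15237316 0.15997093] jambhole [0.56130163 0.15335115 0.062     ]
s4 [[264.3, 136.9], [271.1, 130.2], [258.6, 174.8], [271.9, 160.1], [264.1, 168.7], [277.0, 154.6]]
217 107
t4 [[175.5, 241.3], [154.9, 243.8], [201.0, 244.5], [163.2, 249.0], [185.7, 246.3], [147.9, 250.8]]
124 201
```

View pics/v5.png

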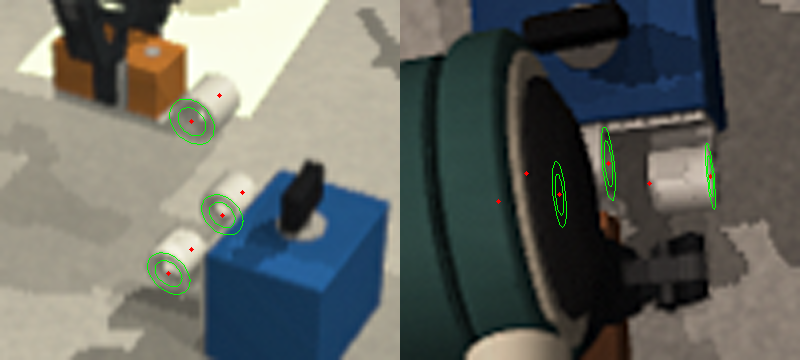

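Both views agree with the predicted leaf barrel. The pinch positions put the knob axis at (.6316,.1638), so the hole is at about (.5615,.1522). I'll descend to just above the barrels first.

```bash
python3 - <<'E'
from h import *
delta([.5063,.1429,.118],down(np.pi+.166))
E
```

```text
row [-0.0, -0.0006, 0.0999] [-0.0001, -0.0003, -0.0003] mm 59.93064501489829 deg 0.07867788320422026
```

Request:
play_rows(commands=[[[0,-0.0006,0.03,0,0,0,1],[0,-0.0006,0.06,0,0,0,1],[0,-0.0006,0.085,0,0,0,1],[0,-0.0006,0.1,0,0,0,1],[0,-0.0006,0.1,0,0,0,1],[0,-0.0006,0.1,0,0,0,1]]])

```text
time: 11.5
tool_pos: [0.5066, 0.144, 0.1187]
tcp_rot: [-0.262, 3.131, 0.0]
wrist_force: [-0.1, 0.6, -1.8]
width: 0.457
grip_force: 71.5
```

```bash
python3 - <<'E'
from h import *
s=bot.read_state(); print(s['tool_pos'],yaw(),s['wrist_force'])
delta([.5063,.1429,.0799],down(np.pi+.166))
shot('scene','s5')
a,c=load('s5'); b=cv2.resize(a[135:190,235:300],None,fx=9,fy=9,interpolation=2); cv2.imwrite('pics/v6.png',b)
E
```

```text
[0.50662505 0.14404801 0.11869738] -2.9747228575706823 [-0.05038112  0.6112876  -1.82155889]
row [0.0009, -0.0018, 0.0647] [0.0, 0.0, 0.0003] mm 38.81572269637842 deg 0.05039212667858374
```

View pics/v6.png

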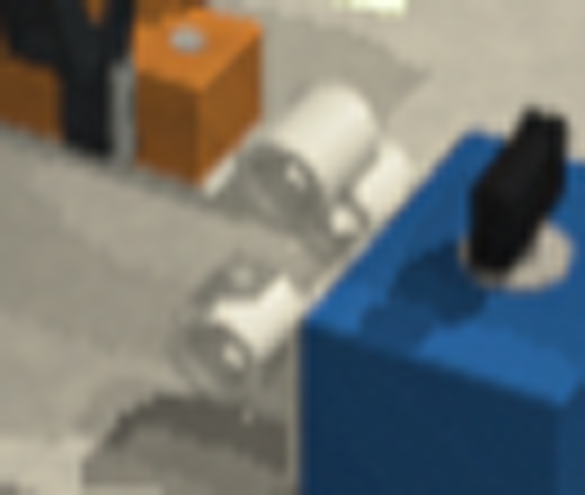

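The leaf barrel's face is centred near (287,182) in the crop, and the near jamb barrel's face near (217,347). Now compare these with the predicted positions.

```bash
python3 - <<'E'
from h import *
a,c=load('s5'); s=bot.read_state(); p=np.array(s['tool_pos']); r0=R.from_rotvec(s['tcp_rot'])
X=np.array([np.cos(.166),np.sin(.166),0]);Y=np.array([-X[1],X[0],0]); Z=np.array([0,0,1.])
h=np.array([.5615,.1522,.062]); l=p+r0.apply([-.056,0,.0179])
f=lambda q:((proj(c,q)-[235,135]+.5)*9).round(1)
print('leaf',l,f([l-.018*Y]),'jamb',f([h-.052*Y]),'rail topright corner etc', f([l-.065*X+.01*Z+.04*X+.018*Z-.02*Y]), 'leaf barrel top far',f([l+.018*Y+.016*Z]),'block top front -y corner',f([h+.029*X-.055*Y+.028*Z]))
print('px per mm X,Y,Z',((f([l+.01*X,l+.01*Y,l+.01*Z])-f([l]))/10).round(2))
E
```

```text
leaf [0.56223701 0.15354387 0.10136536] [[275.8 192.8]] jamb [[214.5 364.7]] rail topright corner etc [[195.8  92.3]] leaf barrel top far [[335.   85.7]] block top front -y corner [[297.4 322.9]]
px per mm X,Y,Z [[ 3.01  0.95]
 [ 1.63 -1.71]
 [ 0.01 -2.82]]
```

The offsets agree between the leaf and the jamb to within about 1 mm, so I'll lower it.

Request:
play_rows(commands=[[[0.001,-0.0018,0.01,0,0,0,1],[0.001,-0.0018,0.02,0,0,0,1],[0.001,-0.0018,0.03,0,0,0,1],[0.001,-0.0018,0.04,0,0,0,1],[0.001,-0.0018,0.05,0,0,0,1],[0.001,-0.0018,0.06,0,0,0,1],[0.001,-0.0018,0.065,0,0,0,1],[0.001,-0.0018,0.065,0,0,0,1]]])

```text
time: 12.35
tool_pos: [0.5054, 0.1429, 0.0788]
tcp_rot: [0.262, -3.129, 0.0]
wrist_force: [-1.1, -0.4, -2.2]
width: 0.461
grip_force: 71.5
```

Request:
play_rows(commands=[[[0,0,0,0,0,0,1],[0,0,0,0,0,0,1]]])

```text
time: 12.55
tool_pos: [0.5062, 0.1431, 0.0799]
tcp_rot: [-0.262, 3.13, 0.0]
wrist_force: [-0.1, -2.0, -2.0]
width: 0.457
grip_force: 71.5
```

```bash
python3 - <<'E'
from h import *
s=bot.read_state(); print(s['tool_pos'],yaw(),s['wrist_force'],s['torque'],s['width'])
delta([.5063,.1429,.0799],down(np.pi+.166))
a,c=shot('scene','s6'); cv2.imwrite('pics/v7.png',cv2.resize(a[135:190,235:300],None,fx=9,fy=9,interpolation=2))
E
```

```text
[0.50624732 0.14311765 0.07987727] -2.9742563426071627 [-0.05889311 -1.95241656 -1.98138016] [-0.0257001   0.0614672   0.03944944] 0.45745821429961875
row [-0.0, -0.0004, -0.0] [0.0, 0.0002, 0.0004] mm 0.22508688304270114 deg 0.08618581473657118
```

View pics/v7.png

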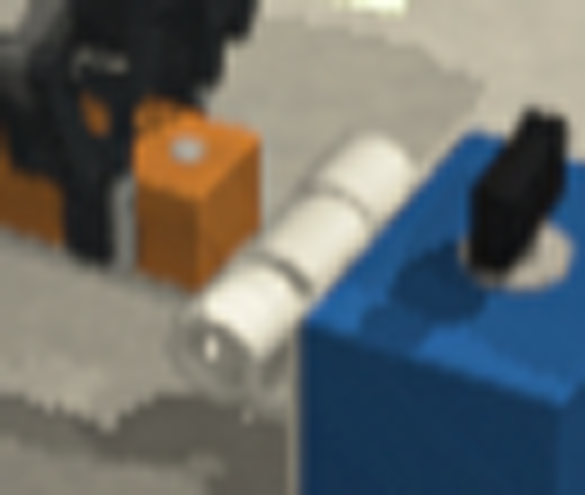

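The leaf barrel lies in line between the two jamb barrels, with narrow gaps at about (285,280) and (345,205). I'll check that the side force isn't a contact.

Request:
play_rows(commands=[[[0,0,0,0,0,0,1],[0,0,0,0,0,0,1]]])

```text
time: 12.8
tool_pos: [0.5061, 0.1431, 0.0798]
tcp_rot: [-0.262, 3.13, 0.0]
wrist_force: [0.0, 0.9, -1.7]
width: 0.458
grip_force: 71.5
```

Request:
play_rows(commands=[[[0,-0.0015,0,0,0,0,1],[0,-0.0015,0,0,0,0,1],[0,-0.0015,0,0,0,0,1],[0,-0.0015,0,0,0,0,1]]])

```text
time: 13.2
tool_pos: [0.506, 0.1421, 0.0795]
tcp_rot: [0.262, -3.131, -0.0]
wrist_force: [0.3, -0.4, -2.8]
width: 0.457
grip_force: 71.5
```

```bash
python3 - <<'E'
from h import *
s=bot.read_state(); print(s['wrist_force'],s['tool_pos'],abs(np.array(s['joint_vel'])).max()); print(bot.finish_job())
E
```

```text
[ 0.30257063 -0.42415546 -2.7696622 ] [0.50603462 0.14212162 0.07952806] 0.0012768296688592511
the job is handed in; nothing more can be done
None
```

I handed the job in at about 13 s. The knob is pushed down and turned to its stop, and the gripper alone holds the leaf still. Its barrel is in line in the gap, and the wrist force shows no contact with the jamb. I never touched the pin, wrench or jar. No verdict came back with the hand-in.

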